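# Pack the prize tray

## Task

Pack the grey tray for the prize-giving: stand the three ball-topped trophies (gold, silver and bronze) upright in it, each flat on the pad of its own colour. The gold and silver two-handled cups and the coffee mug are not part of it: leave them standing where they are.

Things in the scene. Friction and masses are not known exactly. Their poses are not given: they have to be found in the camera images.
- gold_ball_centre (a point): gold (bright yellow) ball-topped trophy, to be packed, 100 mm tall: round black plinth 56 mm across, 20 mm high; upright round gold column 30 mm across from 20 to 58 mm (the part to grip); neck 16 mm across; gold ball 35 mm across with fine dark seams, 65 to 100 mm. About 0.25 kg, loose, upright on the table. Point on its axis, 50 mm above its underside; z is its axis
- silver_ball_centre (a point): silver (light grey) ball-topped trophy, to be packed, 100 mm tall: round black plinth 56 mm across, 20 mm high; upright round silver column 30 mm across from 20 to 58 mm (the part to grip); neck 16 mm across; silver ball 35 mm across with fine dark seams, 65 to 100 mm. About 0.25 kg, loose, upright on the table. Point on its axis, 50 mm above its underside; z is its axis
- bronze_ball_centre (a point): bronze (dark reddish brown) ball-topped trophy, to be packed, 100 mm tall: round black plinth 56 mm across, 20 mm high; upright round bronze column 30 mm across from 20 to 58 mm (the part to grip); neck 16 mm across; bronze ball 35 mm across with fine dark seams, 65 to 100 mm. About 0.25 kg, loose, upright on the table. Point on its axis, 50 mm above its underside; z is its axis
- gold_pad: square gold (bright yellow) pad, 80 x 80 x 4 mm, on the floor of one of the tray's three compartments (which one varies): the place of the gold ball trophy. Fixed. Origin at the centre of its underside; its top is 4 mm above that. x and y run along the compartment walls, x along the tray's row of compartments
- silver_pad: square silver (light grey) pad, 80 x 80 x 4 mm, on the floor of one of the tray's three compartments (which one varies): the place of the silver ball trophy. Fixed. Origin at the centre of its underside; its top is 4 mm above that. x and y run along the compartment walls, x along the tray's row of compartments
- bronze_pad: square bronze (dark reddish brown) pad, 80 x 80 x 4 mm, on the floor of one of the tray's three compartments (which one varies): the place of the bronze ball trophy. Fixed. Origin at the centre of its underside; its top is 4 mm above that. x and y run along the compartment walls, x along the tray's row of compartments
- tray: grey plastic prize tray, fixed to the table, 272 x 94 mm and 35 mm high, open at the top; three square compartments in a row along its x, each 84 x 84 mm inside, 89 mm from centre to centre; walls and floor 5 mm thick. Origin at the centre of its underside
- gold_cup: look-alike that stays: a gold two-handled cup trophy, 98 mm tall, on the same black 56 mm plinth and gold 30 mm column, but topped by an open cup 48 mm across with two small handles (80 mm over the handles) instead of a ball. Loose, upright. Origin at the centre of its underside; the handles point along its y
- silver_cup: look-alike that stays: a silver two-handled cup trophy, 98 mm tall, on the same black 56 mm plinth and silver 30 mm column, but topped by an open cup 48 mm across with two small handles (80 mm over the handles) instead of a ball. Loose, upright. Origin at the centre of its underside; the handles point along its y
- coffee_mug: white ceramic coffee mug that stays, 68 mm across, 75 mm high, handle at its y side, reaching at most 70 mm from its axis; loose. Origin at the centre of its underside
Mind the look-alikes: they are no part of the job. What is shaped like the part that bears silver_ball_centre but turquoise is not meant.

How it is judged:
By the outcome, as a careful person would: the job done as asked, in the order asked, and still so for the second after the job is handed in, with the robot touching nothing.
It also fails if it takes over 96 s, if anything falls off the work surface, if the arm or the gripper's body presses on something with over 40 N, if the wrist force passes 120 N, or if a joint passes its speed limit or range.

## Robot

A 6-joint arm with a two-finger parallel gripper is mounted at the origin on the work surface. World frame = base frame: x ahead of the robot, y to its left, z up, the work surface at z = 0. Lengths are in m, angles in rad, forces in N, time in s.
With the tool pointing down it reaches from about 0.4 to 0.925 m from the base axis. Payload 12.5 kg.
Tool frame: the origin (TCP) lies between the finger pads; the fingertips stand 25 mm ahead of it and the grasp point (between the pads) lies 6 mm ahead of it; z points along the fingers, x is the direction in which the jaws open and shut, and the axes are right-handed (so a half turn about z gives the same grasp; the last joint's range is limited). The gripper opens to 95 mm and grips with 3 to 60 N. Pads are 20 mm wide; open, the fingers measure 119 mm over their backs; the gripper's body (75 mm by 180 mm) begins 59 mm behind the grasp point.
Start: joints at [-1.423, 0.491, 1.559, -0, 1.092, -0.106], TCP at [0.157, -0.605, 0.209] pointing down, gripper open.
Joint ranges: [-3.1, 3.1], [-0.84, 2.19], [0.05, 2.79], [-1.13, 4.28], [0.06, 2.93], [-2.69, 2.69]. Speed limits (rad/s): [2.22, 2.22, 2.79, 3.14, 3.14, 3.14].

## Interface

Orientations are given as a unit quaternion [w, x, y, z].
In Python, from station import r gives the robot as it stands.
- The arm moves only by the shell command python3 -m pendant 'ROWS' [FORCE]. ROWS is JSON, one flat list of numbers, 7 for each row, row after row: the shift along the world's x, y, z in mm, then the turn, a rotation vector about the world's x, y, z in degrees, then the finger opening in mm, from 0 to 95.1. A call has 1 to 20 rows; each row shifts and turns the pose as measured when the row begins; what a row does not reach is not made up. A row lasts 1/10 s, in which the tool goes at most 50 mm and 8.59 degrees, less where a joint would pass 70% of its speed; a pose out of reach is approached as far as the arm can. A call is refused whole if a number of a shift passes 50 or a number of a turn 8.59, either way. A call with a gripper value outside its range is refused whole. The fingers move at their own pace and stop on an object; FORCE is the grip in N (left out, the last holds). Time passes only in rows, so rows that do not move let the fingers close. It gives the time, the measured TCP pose, the force and the opening at its end, in the units of the state.
- r.observe(): the state, without advancing time (a new reading comes with each control period).
- r.capture(name): name is "scene" or "top"; returns the picture (420x560x3 uint8, red, green, blue); there is no depth.
- r.camera_info(name): a dict with "fx", "fy", "cx", "cy" (pixels), "k1" (the pictures are not rectified: a ray, as slopes to the right and down, at radius r is drawn at 1 + k1 r^2 times it, then the intrinsics apply), "xyz" and "attitude" of the camera in the world. Camera axes: x right, y down, z forward; pixel columns grow to the right and rows downward; lengths in m; the calibration is good to about 2 mm. A picture is of the moment at which its call begins. camera_info takes no time and is no camera call.
- r.sign_off(): hands the job in, once; it reports no verdict.
The state is a dict: "t": time; "q": joint angles; "joint_vel": joint speeds; "tau": joint torques, N m; "eef_pos": TCP position; "tool_rot": TCP orientation; "ft_force": force on the tool from outside, world axes, zero at the start; "ft_torque": the same for the moment, N m; "finger_gap": opening from 0.0 (shut) to 1.0 (fully open).
Only numpy, scipy, OpenCV 4.12 (cv2) and the standard library are available. Lean on these libraries where they do the work, as an engineer would, in place of code of your own. Each camera call takes 0.05 s, during which the arm holds its last target.

## Working session

There is one attempt and no reset: what is moved stays moved. The work goes in short steps, Python scripts to look and compute and a shell command to move; the robot and the scene stay as the last step left them, time stands still between calls to the robot, and variables do not carry over. Pictures are saved under pics/ and viewed, and the job is handed in when it is done.

```bash
mkdir -p pics; ls; python3 - <<'E'
from station import r
import cv2
for n in("scene","top"):
    im=r.capture(n); cv2.imwrite(f"pics/{n}0.png",cv2.cvtColor(im,cv2.COLOR_RGB2BGR)); print(n,r.camera_info(n))
print(r.observe())
E
```

```text
pics
scene {'fx': 388.1250708285957, 'fy': 388.1250708285957, 'cx': 277.384423291893, 'cy': 210.44579755800694, 'k1': 0.006752988534461031, 'xyz': array([ 1.26880162, -0.01853993,  0.52852244]), 'attitude': array([-0.32893251,  0.58517988,  0.65517171, -0.34658035])}
top {'fx': 400.45562652365214, 'fy': 400.45562652365214, 'cx': 276.5428447728419, 'cy': 207.41316985737944, 'k1': -0.05531448698583668, 'xyz': array([ 0.47815465, -0.0580968 ,  1.08197165]), 'attitude': array([ 0.02955833, -0.69702185,  0.7161913 , -0.01889118])}
{'t': 0.1, 'q': array([-1.42259058e+00,  4.91485074e-01,  1.55938746e+00,  2.72772109e-06,
        1.09169144e+00, -1.05591700e-01]), 'joint_vel': array([-0.00110537, -0.0028665 , -0.00214777, -0.00118197,  0.00064711,
       -0.00069366]), 'tau': array([ 2.75629260e-03, -6.13626480e+01, -2.58603859e+01,  6.94394507e-02,
        4.70408262e-02, -5.53599909e-05]), 'eef_pos': array([ 0.1569214 , -0.60475556,  0.20892937]), 'tool_rot': array([-3.36892506e-04,  7.90910881e-01, -6.11931158e-01, -3.49814830e-04]), 'ft_force': array([-0.10473157,  0.26170924, -0.40258192]), 'ft_torque': array([-0.03434292,  0.0147282 , -0.02591093]), 'finger_gap': 0.997195880621064}
```

View pics/scene0.png

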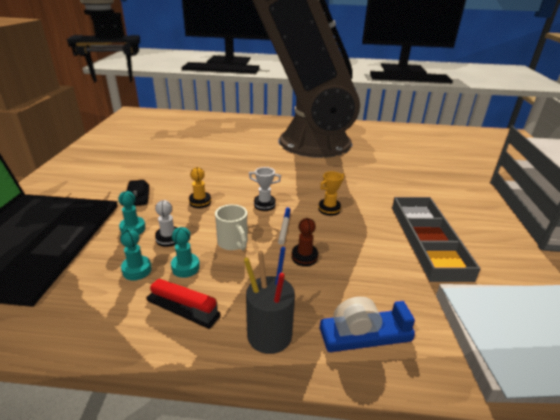

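View pics/top0.png

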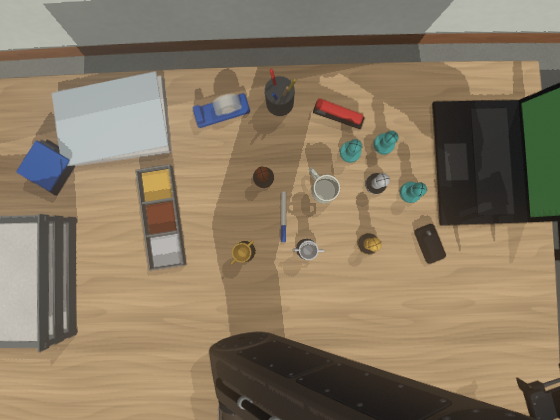

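The scene view shows the three ball trophies: gold at (200,187), silver at (166,222) among three turquoise pieces, and bronze at (306,240). In the top view they are at gold (372,243), silver (378,183) and bronze (263,177). The cups in the top view are at (243,252) and (308,250), and the mug is at (326,188). The tray pads from top to bottom are gold, bronze, silver. I'll enlarge to confirm.

```bash
python3 - <<'E'
import cv2,numpy as np
t=cv2.imread('pics/top0.png');s=cv2.imread('pics/scene0.png')
cv2.imwrite('pics/c1.png',cv2.resize(t[120:270,325:445],None,fx=4,fy=4,interpolation=cv2.INTER_CUBIC))
cv2.imwrite('pics/c2.png',cv2.resize(t[150:280,125:325],None,fx=4,fy=4,interpolation=cv2.INTER_CUBIC))
cv2.imwrite('pics/c3.png',cv2.resize(s[155:285,110:360],None,fx=3.2,fy=3.2,interpolation=cv2.INTER_CUBIC))
E
```

```text
(no output)
```

View pics/c1.png

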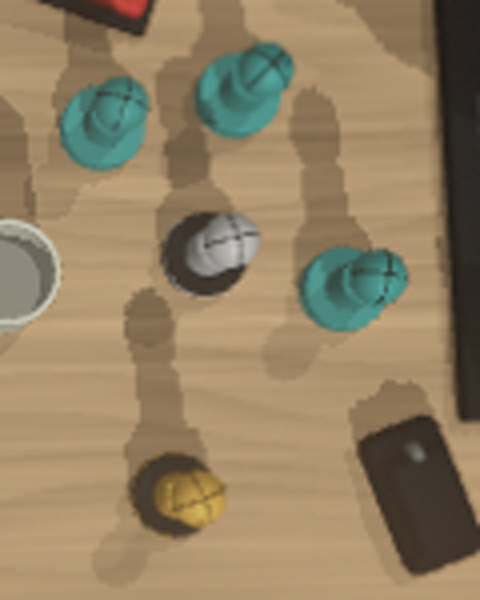

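View pics/c2.png

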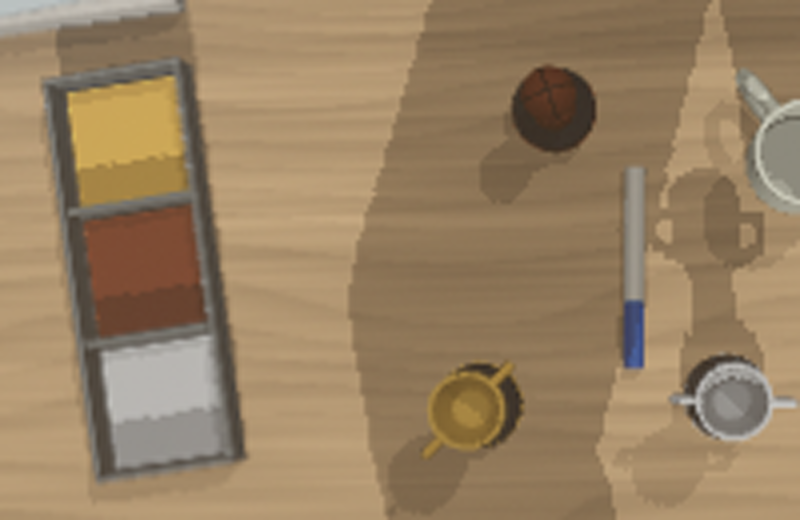

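View pics/c3.png

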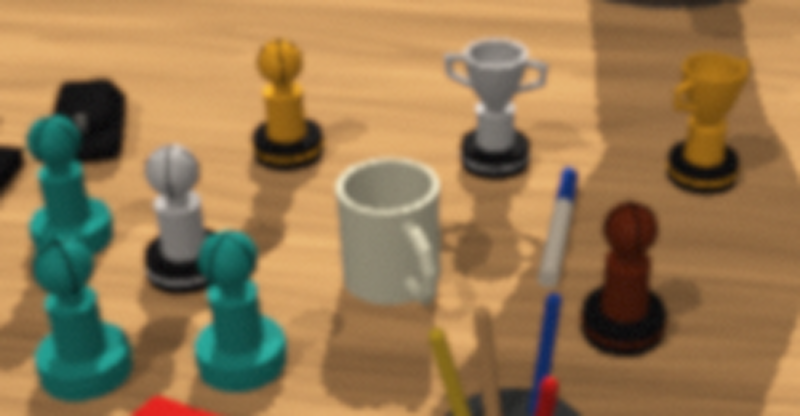

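```bash
cat > h.py <<'E'
import numpy as np,cv2
from station import r
from scipy.spatial.transform import Rotation as R
def ray(n,u,v):
    c=r.camera_info(n);K=np.array([[c['fx'],0,c['cx']],[0,c['fy'],c['cy']],[0,0,1]])
    p=cv2.undistortPoints(np.array([[[u,v]]],float),K,np.array([c['k1'],0,0,0]))[0,0]
    w,x,y,z=c['attitude'];d=R.from_quat([x,y,z,w]).apply([p[0],p[1],1]);return np.array(c['xyz']),d
def at(n,u,v,z):
    o,d=ray(n,u,v);return (o+d*(z-o[2])/d[2])*1000
def proj(n,P):
    c=r.camera_info(n);w,x,y,z=c['attitude'];q=R.from_quat([x,y,z,w]).inv().apply(np.array(P)/1000-c['xyz'])
    a=q[:2]/q[2];a=a*(1+c['k1']*(a@a));return a[0]*c['fx']+c['cx'],a[1]*c['fy']+c['cy']
E
python3 - <<'E'
from h import *
np.set_printoptions(precision=1,suppress=True)
cr=lambda u,v,o,s:((u+.5)/s-.5+o[0],(v+.5)/s-.5+o[1])
A=(325,120);B=(125,150);C=(110,155)
for n,o,b,p,s in(('gold',A,(197,497),(173,495),(280,62)),('silver',A,(232,240),(205,253),(172,170)),('bronze',B,(548,95),(554,109),(631,230))):
    print(n,at('top',*cr(*b,o,4),.0825),at('top',*cr(*p,o,4),.018),at('scene',*cr(*s,C,3.2),.0825))
for n,o,b in (('tq1',A,(106,125)),('tq2',A,(240,95)),('tq3',A,(342,288)),('goldcup',B,(480,406)),('silvercup',B,(727,397))):print(n,at('top',*cr(*b,o,4),.018))
print('mug',at('top',326,188,.075))
T=[at('top',*cr(*b,B,4),.035)for b in((45,82),(185,60),(245,458),(100,478))]
for x in T:print(x)
for i in range(4):print(np.linalg.norm(T[i]-T[(i+1)%4]))
print(np.mean(T,0),np.degrees(np.arctan2(*( (T[0]+T[1]-T[2]-T[3])[[1,0]]))))
for b in((128,138),(146,270),(163,402)):print('pad',at('top',*cr(*b,B,4),.009))
o=r.observe()['tool_rot'];print(R.from_quat([*o[1:],o[0]]).as_matrix())
E
```

```text
gold [ 449.4 -283.4   82.5] [ 449.4 -282.1   18. ] [ 446.1 -286.    82.5]
silver [ 609.6 -312.4   82.5] [ 609.8 -310.3   18. ] [ 604.9 -314.5   82.5]
bronze [633.9  -8.6  82.5] [634.4  -9.2  18. ] [632.7 -11.2  82.5]
tq1 [ 698.2 -247.6   18. ]
tq2 [ 716.3 -338.9   18. ]
tq3 [ 583.8 -401.1   18. ]
goldcup [437.7  44.6  18. ]
silvercup [ 439.4 -118.9   18. ]
mug [ 593.2 -170.1   75. ]
[660.5 330.   35. ]
[672.2 235.1  35. ]
[408.2 197.8  35. ]
[397.1 294.1  35. ]
95.5897281345079
266.6756545262472
96.97145635537402
265.78351583885956
[534.5 264.2  35. ] 7.900575261207245
pad [624.6 282.    9. ]
pad [534.3 270.1   9. ]
pad [445.1 259.3   9. ]
[[ 0.3 -1.  -0. ]
 [-1.  -0.3  0. ]
 [-0.  -0.  -1. ]]
```

```bash
python3 - <<'E'
from h import *
im=cv2.imread('pics/top0.png');s=cv2.imread('pics/scene0.png')
c=np.array([534.5,265.5]);a=np.radians(7.9);ux=np.array([np.cos(a),np.sin(a)]);uy=np.array([-np.sin(a),np.cos(a)])
def P(x,y,z):return [*(c+x*ux+y*uy),z]
S=4
out=[]
for n,src,(x0,x1,y0,y1) in(('top',im,(125,200,150,285)),('scene',s,(380,485,185,285))):
    g=cv2.resize(src[y0:y1,x0:x1],None,fx=S,fy=S,interpolation=cv2.INTER_CUBIC)
    def q(cx,cy,w,h,z,col):
        pts=[[(proj(n,P(cx+i*w/2,cy+j*h/2,z))-np.array([x0,y0])+.5)*S-.5] for i,j in((-1,-1),(1,-1),(1,1),(-1,1))]
        cv2.polylines(g,[np.round(pts).astype(int)],True,col,1)
    q(0,0,272,94,35,(0,255,0))
    for k in(-89,0,89):q(k,0,80,80,9,(255,0,255));
    out.append(g)
h=max(o.shape[0] for o in out)
cv2.imwrite('pics/ov.png',np.hstack([cv2.copyMakeBorder(o,0,h-o.shape[0],0,0,cv2.BORDER_CONSTANT) for o in out]))
o=r.observe()['tool_rot'];M=R.from_quat([*o[1:],o[0]]).as_matrix();print(np.degrees(np.arctan2(M[1,0],M[0,0])),M[:,2])
E
```

```text
-75.45854675642661 [-1.41034668e-04  9.61029086e-04 -9.99999528e-01]
```

View pics/ov.png

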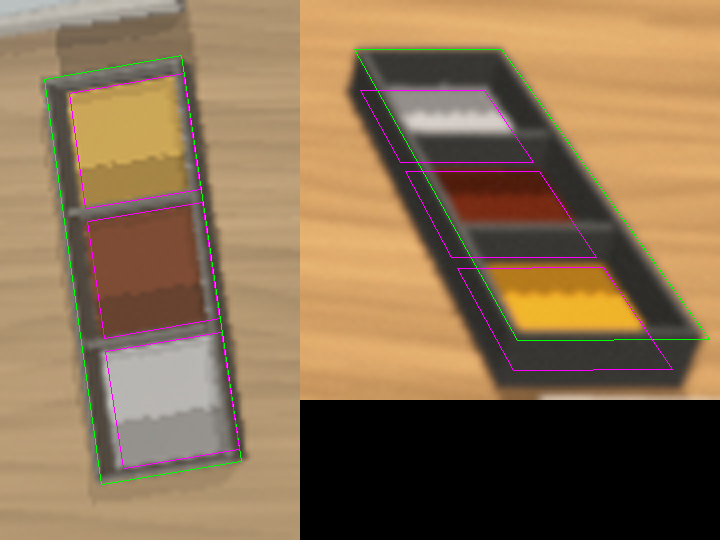

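The overlay fits the tray to about 2 mm with its centre at (535,265) and yaw 7.9°. The ball and plinth readings agree to about 3 mm between the two cameras. The turquoise pieces and the cups are clearly different things. I'll move to the gold ball trophy first.

```bash
python3 -m pendant '[29,32,0,0,0,-0.7,70, 29,32,0,0,0,-0.7,70, 29,32,0,0,0,-0.7,70, 29,32,0,0,0,-0.7,70, 29,32,0,0,0,-0.7,70, 29,32,0,0,0,-0.7,70, 29,32,0,0,0,-0.7,70, 29,32,0,0,0,-0.7,70, 29,32,0,0,0,-0.7,70, 29,32,0,0,0,-0.7,70]' 30
```

```text
t: 1.1
eef_pos: [0.4513, -0.2739, 0.2057]
tool_rot: [-0.001, 0.748, -0.664, -0.002]
ft_force: [0.2, -0.3, 0.0]
finger_gap: 0.737
```

```bash
python3 -m pendant '[-3,-9.5,-30,0,0,0,70, 0,0,-30,0,0,0,70, 0,0,0,0,0,0,70, 0,0,0,0,0,0,70]'
python3 - <<'E'
from h import *
im=r.capture('top');cv2.imwrite('pics/a1.png',cv2.resize(cv2.cvtColor(im,4)[150:300,300:460],None,fx=4,fy=4))
im=r.capture('scene');cv2.imwrite('pics/a2.png',cv2.resize(cv2.cvtColor(im,4)[90:240,120:280],None,fx=4,fy=4))
o=r.observe();print(o['eef_pos'],proj('scene',o['eef_pos']*1000))
E
```

```text
t: 1.5
eef_pos: [0.4524, -0.2783, 0.145]
tool_rot: [-0.001, 0.751, -0.661, -0.002]
ft_force: [0.1, -0.1, 0.9]
finger_gap: 0.737
[ 0.4524127  -0.27857659  0.14542553] (np.float64(197.1762961143604), np.float64(151.56228457608958))
```

View pics/a2.png

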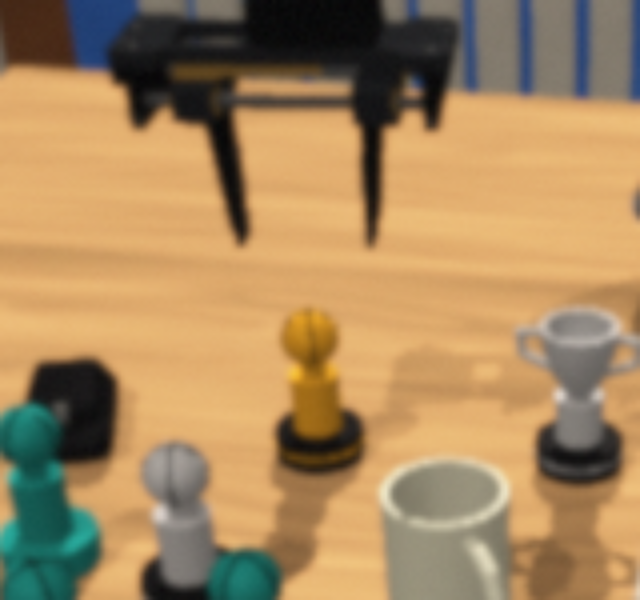

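The gripper is above the gold trophy, with its fingers straddling the ball at scene pixel (197,175). I'll correct the lateral offset, descend and grip.

```bash
python3 -m pendant '[-4,-5,-5,0,0,0,70, 0,0,0,0,0,0,70]'; python3 -m pendant '[-1,-1,-30,0,0,0,70, 0,0,-35,0,0,0,70, 0,0,-22,0,0,0,70, 0,0,0,0,0,0,70]'
```

```text
t: 1.8
eef_pos: [0.4484, -0.2848, 0.142]
tool_rot: [-0.001, 0.75, -0.661, 0.0]
ft_force: [-0.4, 0.5, -0.8]
finger_gap: 0.739
t: 2.2
eef_pos: [0.4478, -0.2885, 0.0558]
tool_rot: [-0.002, 0.749, -0.662, 0.004]
ft_force: [0.8, 0.5, 0.1]
finger_gap: 0.736
```

```bash
python3 -m pendant '[0,4.5,-4,0,0,0,70, 0,0,0,0,0,0,60, 0,0,0,0,0,0,20, 0,0,0,0,0,0,20, 0,0,0,0,0,0,20, 0,0,0,0,0,0,20, 0,0,0,0,0,0,20]' 30
```

```text
t: 2.9
eef_pos: [0.4494, -0.2852, 0.0565]
tool_rot: [-0.002, 0.749, -0.662, 0.007]
ft_force: [0.3, 0.8, -1.5]
finger_gap: 0.352
```

```bash
python3 -m pendant '[0,0,-4,0,0,0,20, 0,0,0,0,0,0,20, 0,0,0,0,0,0,20]' 30; python3 - <<'E'
from h import *
o=r.observe();q=o['tool_rot'];print(o['eef_pos'],o['finger_gap'],R.from_quat([*q[1:],q[0]]).as_matrix()[:,2])
E
```

```text
t: 3.2
eef_pos: [0.45, -0.285, 0.0546]
tool_rot: [-0.002, 0.749, -0.662, 0.009]
ft_force: [0.5, 1.2, -1.6]
finger_gap: 0.35
[ 0.45004143 -0.2850251   0.05460304] 0.34988260905316537 [ 0.01545945 -0.00828182 -0.9998462 ]
```

```bash
python3 -m pendant '[0,0,20,0,0,0,20, 0,0,40,0,0,0,20, 0,0,40,0,0,0,20, 0,0,40,0,0,0,20, 0,0,0,0,0,0,20]' 35; python3 - <<'E'
from h import *
im=r.capture('scene');cv2.imwrite('pics/b2.png',cv2.resize(cv2.cvtColor(im,4)[60:240,100:320],None,fx=3,fy=3))
o=r.observe();q=o['tool_rot'];print(o['eef_pos'],o['finger_gap'],R.from_quat([*q[1:],q[0]]).as_matrix()[:,2])
E
```

```text
t: 3.7
eef_pos: [0.4483, -0.284, 0.1969]
tool_rot: [-0.002, 0.749, -0.663, 0.005]
ft_force: [0.7, 0.7, -2.6]
finger_gap: 0.353
[ 0.44748679 -0.28338476  0.19447323] 0.3553807844467094 [ 0.0076256  -0.00213224 -0.99996865]
```

View pics/b2.png

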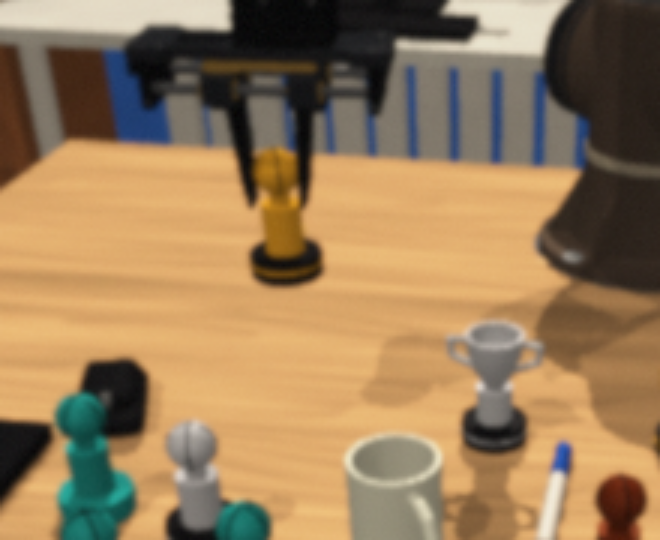

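```bash
python3 - <<'E'
from h import *
o=r.observe();p=o['eef_pos']*1000
for dz in(0,-6,-25):
    u,v=proj('scene',p+[0,0,dz]);print(dz,(u-100)*3,(v-60)*3)
im=r.capture('scene');cv2.imwrite('pics/b3.png',cv2.resize(cv2.cvtColor(im,4)[95:165,165:225],None,fx=8,fy=8,interpolation=cv2.INTER_CUBIC))
E
```

```text
0 281.46106933376626 212.21891504216705
-6 282.1845932012087 219.68803574685916
-25 284.44012397870915 242.9808796390242
```

View pics/b3.png

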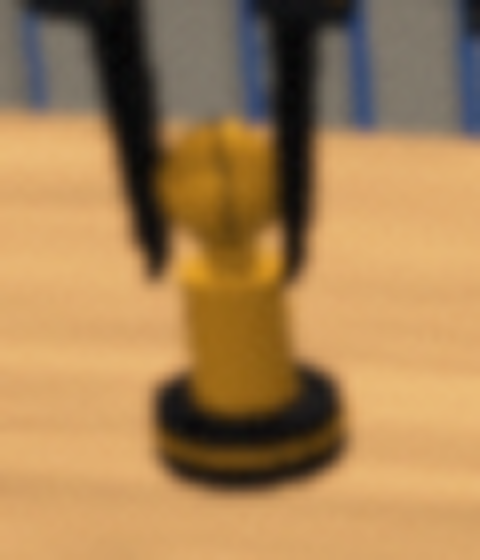

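The picture shows the fingertips 25 mm higher than the state says. The visible tips, scene (193,129), project onto the reported TCP, so I'm holding the ball instead of the column. I'll set the trophy back down, then regrip lower while watching the force.

```bash
python3 -m pendant '[0,0,-40,0,0,0,20, 0,0,-40,0,0,0,20, 0,0,-40,0,0,0,20, 0,0,-4,0,0,0,20, 0,0,0,0,0,0,20]'; python3 - <<'E'
from h import *
im=r.capture('scene');cv2.imwrite('pics/b4.png',cv2.resize(cv2.cvtColor(im,4)[130:220,160:240],None,fx=6,fy=6,interpolation=cv2.INTER_CUBIC))
o=r.observe();print(o['eef_pos'],o['ft_force'],o['finger_gap'])
E
```

```text
t: 4.3
eef_pos: [0.4438, -0.2807, 0.0594]
tool_rot: [-0.001, 0.749, -0.663, -0.002]
ft_force: [-0.1, -0.9, -2.1]
finger_gap: 0.35
[ 0.44385031 -0.28069661  0.05982867] [-0.0027059   0.61633545 -2.46447978] 0.35357887518216297
```

View pics/b4.png

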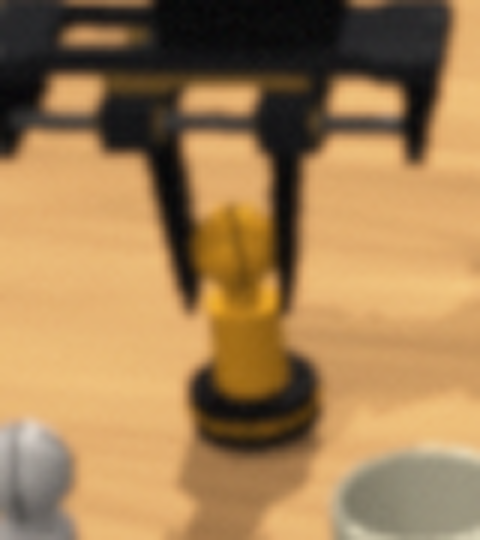

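```bash
for i in 1; do python3 -m pendant '[3,-2,-3,0,0,0,20, 0,0,-1,0,0,0,20]'; done; python3 -m pendant '[0,0,-2,0,0,0,20, 0,0,-1,0,0,0,20]'
```

```text
t: 4.55
eef_pos: [0.448, -0.2836, 0.0579]
tool_rot: [-0.002, 0.749, -0.663, -0.0]
ft_force: [0.5, -0.0, -2.1]
finger_gap: 0.355
t: 4.75
eef_pos: [0.4488, -0.2842, 0.0565]
tool_rot: [-0.002, 0.749, -0.663, 0.001]
ft_force: [-0.0, 0.2, -2.1]
finger_gap: 0.354
```

```bash
python3 -m pendant '[0,0,-2,0,0,0,20, 0,0,-1,0,0,0,20]'; python3 -m pendant '[0,0,-2,0,0,0,20, 0,0,-1,0,0,0,20]'
```

```text
t: 4.95
eef_pos: [0.4491, -0.2844, 0.0541]
tool_rot: [-0.002, 0.749, -0.663, 0.002]
ft_force: [-0.2, -0.8, -2.0]
finger_gap: 0.354
t: 5.15
eef_pos: [0.4494, -0.2843, 0.0537]
tool_rot: [-0.002, 0.749, -0.663, 0.003]
ft_force: [-2.9, 1.8, 12.2]
finger_gap: 0.356
```

Contact with the table is at a reported height of 54 mm, with 12 N. Next: release, go lower and regrip.

```bash
python3 -m pendant '[0,0,0.5,0,0,0,60, 0,0,0,0,0,0,60, 0,0,0,0,0,0,60, 0,0,0,0,0,0,60]';python3 -m pendant '[0,0,-12,0,0,0,60, 0,0,-10,0,0,0,60, 0,0,0,0,0,0,60]'; python3 - <<'E'
from h import *
im=r.capture('scene');cv2.imwrite('pics/b5.png',cv2.resize(cv2.cvtColor(im,4)[130:220,160:240],None,fx=6,fy=6,interpolation=cv2.INTER_CUBIC))
o=r.observe();print(o['eef_pos'],o['ft_force'],o['finger_gap'])
E
```

```text
t: 5.55
eef_pos: [0.4497, -0.2845, 0.0549]
tool_rot: [-0.002, 0.749, -0.663, 0.004]
ft_force: [-0.4, 0.7, -0.5]
finger_gap: 0.609
t: 5.85
eef_pos: [0.4496, -0.2845, 0.0306]
tool_rot: [-0.002, 0.749, -0.663, 0.004]
ft_force: [-0.1, 0.3, 0.8]
finger_gap: 0.63
[ 0.44972573 -0.28462161  0.03107608] [ 0.49475909  0.27450071 -0.51369435] 0.6356517399528097
```

View pics/b5.png

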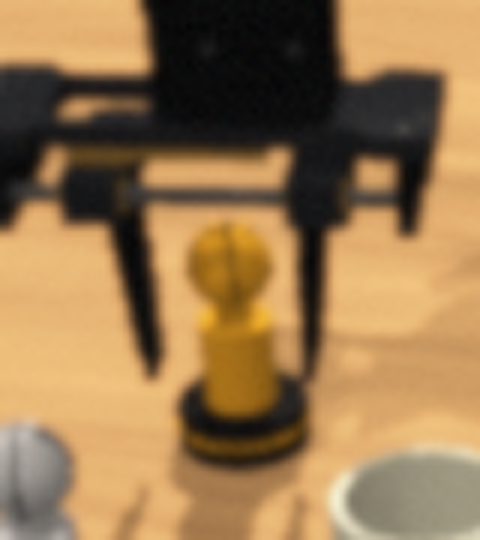

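The trophy is standing upright and the tips are beside the lower column at crop (150,375) and (312,375), just above the plinth. I'll go down 3 mm more and grip.

```bash
python3 -m pendant '[0,0,-3,0,0,0,60, 0,0,0,0,0,0,20, 0,0,0,0,0,0,20, 0,0,0,0,0,0,20, 0,0,0,0,0,0,20, 0,0,0,0,0,0,20]' 40;python3 -m pendant '[0,0,15,0,0,0,20, 0,0,25,0,0,0,20, 0,0,40,0,0,0,20, 0,0,40,0,0,0,20, 0,0,40,0,0,0,20, 0,0,0,0,0,0,20]'; python3 - <<'E'
from h import *
im=r.capture('scene');cv2.imwrite('pics/b6.png',cv2.resize(cv2.cvtColor(im,4)[90:180,150:240],None,fx=6,fy=6,interpolation=cv2.INTER_CUBIC))
o=r.observe();print(o['eef_pos'],o['ft_force'],o['finger_gap'])
E
```

```text
t: 6.5
eef_pos: [0.4498, -0.2846, 0.0279]
tool_rot: [-0.002, 0.749, -0.663, 0.004]
ft_force: [-0.2, 0.6, -1.8]
finger_gap: 0.353
t: 7.1
eef_pos: [0.448, -0.2832, 0.1924]
tool_rot: [-0.002, 0.749, -0.663, 0.002]
ft_force: [1.1, 0.5, -2.3]
finger_gap: 0.355
[ 0.4471419  -0.28259034  0.18999627] [ 0.17576771  0.44728036 -1.69421138] 0.35194443201119846
```

View pics/b6.png

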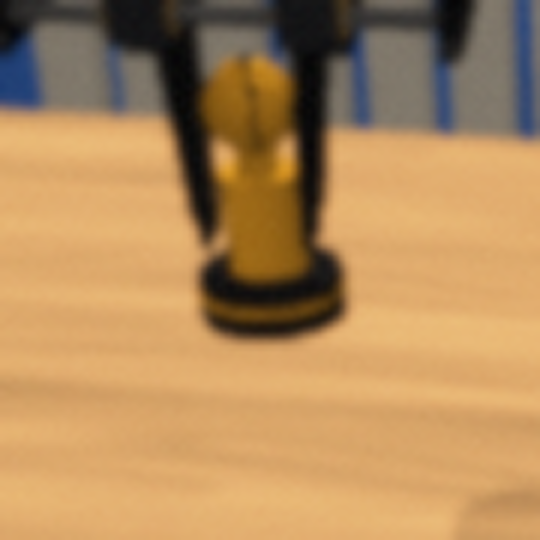

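It's held upright and low on the column, with the tips just above the plinth at crop (207,240) and (310,240). I'll carry it to the gold pad at (623.5,277.5).

```bash
python3 -m pendant '[6,20,0,0,0,0,20, 12,40,0,0,0,0,20, 12,40,0,0,0,0,20, 12,40,0,0,0,0,20, 12,40,0,0,0,0,20, 12,40,0,0,0,0,20, 12,40,0,0,0,0,20, 12,40,0,0,0,0,20, 12,40,0,0,0,0,20, 12,40,0,0,0,0,20, 12,40,0,0,0,0,20, 12,40,0,0,0,0,20, 12,40,0,0,0,0,20, 12,40,0,0,0,0,20, 6,20,0,0,0,0,20, 0,0,0,0,0,0,20]'; python3 - <<'E'
from h import *
o=r.observe();print(o['eef_pos'],np.array([623.5,277.5,0])-o['eef_pos']*1000,o['ft_force'],o['finger_gap'])
E
```

```text
t: 8.75
eef_pos: [0.6069, 0.3011, 0.16]
tool_rot: [0.011, 0.747, -0.664, -0.014]
ft_force: [-0.4, 0.1, -1.6]
finger_gap: 0.355
[0.60694467 0.30114594 0.15999573] [  16.55533301  -23.64594271 -159.99573018] [-0.35128209  0.08188849 -1.55706484] 0.35461451654255416
```

```bash
cat >> h.py <<'E'
def st(t=None,yaw=97.9):
    o=r.observe();q=o['tool_rot'];M=R.from_quat([*q[1:],q[0]])
    a=np.radians(yaw-180);T=R.from_matrix(np.array([[np.cos(a),np.sin(a),0],[np.sin(a),-np.cos(a),0],[0,0,-1]]))
    np.set_printoptions(precision=2,suppress=True)
    print('pos',o['eef_pos']*1000,'turn',(T*M.inv()).as_rotvec(degrees=True),'F',o['ft_force'],'gap',o['finger_gap']*95.1)
    if t is not None:print('delta',np.array(t)-o['eef_pos']*1000)
def snap(n,f,x0,x1,y0,y1,s):
    im=r.capture(n);cv2.imwrite('pics/'+f,cv2.resize(cv2.cvtColor(im,4)[y0:y1,x0:x1],None,fx=s,fy=s,interpolation=cv2.INTER_CUBIC))
E
python3 -c "
from h import *
st([623.5,277.5,90])"
```

```text
pos [606.94 301.15 160.  ] turn [-0.1  -2.06  1.15] F [-0.35  0.08 -1.56] gap 33.7238405231969
delta [ 16.56 -23.65 -70.  ]
```

```bash
python3 -m pendant '[8,-12,0,0,-2,1,20, 8,-12,-30,0,0,0,20, 0,0,-35,0,0,0,20, 0,0,0,0,0,0,20]'; python3 -c "
from h import *
st([623.5,277.5,45])
snap('scene','d1.png',370,490,130,280,4)"
```

```text
t: 9.15
eef_pos: [0.6201, 0.2744, 0.0867]
tool_rot: [0.003, 0.754, -0.657, -0.002]
ft_force: [-0.1, 0.7, -2.3]
finger_gap: 0.354
pos [620.12 274.39  86.73] turn [ 0.09 -0.45  0.02] F [-0.15  0.7  -2.27] gap 33.70436265998701
delta [  3.38   3.11 -41.73]
```

View pics/d1.png

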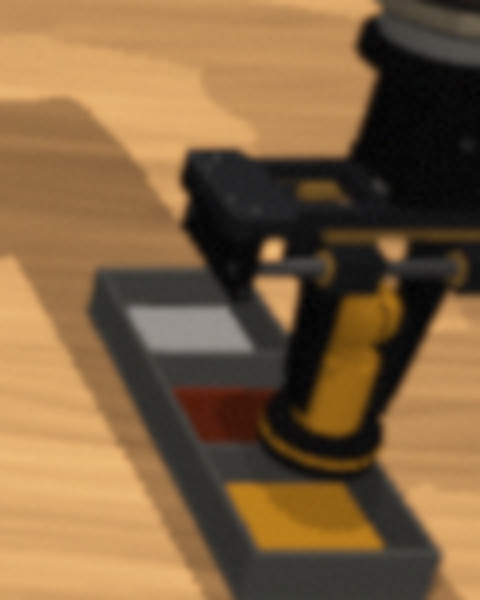

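The gold trophy is above the gold pad at scene (451,247), and it's parallel to the fingers. I'll lower it.

```bash
python3 -m pendant '[3.4,3.1,-5,0,-0.4,0,20, 0,0,-30,0,0,0,20, 0,0,-4,0,0,0,20, 0,0,0,0,0,0,20]'; python3 -c "
from h import *
st([623.5,277.5,37])"
```

```text
t: 9.6
eef_pos: [0.6274, 0.2785, 0.0544]
tool_rot: [-0.004, 0.754, -0.657, 0.003]
ft_force: [-0.8, -0.7, -1.3]
finger_gap: 0.35
pos [627.4  278.53  54.37] turn [-0.08  0.54  0.05] F [-0.84 -0.66 -1.34] gap 33.26631318038409
delta [ -3.9   -1.03 -17.37]
```

```bash
python3 -m pendant '[-4,-1,-8,0,0.5,0,20, 0,0,-4,0,0,0,20, 0,0,0,0,0,0,20]'; python3 -c "
from h import *
st([623.5,277.5,37])"
```

```text
t: 9.9
eef_pos: [0.6243, 0.2781, 0.045]
tool_rot: [-0.002, 0.754, -0.657, 0.001]
ft_force: [-0.1, 0.8, -1.5]
finger_gap: 0.351
pos [624.26 278.14  45.01] turn [-0.15  0.23  0.03] F [-0.14  0.78 -1.5 ] gap 33.4045329587754
delta [-0.76 -0.64 -8.01]
```

```bash
python3 -m pendant '[0,0,-4,0,0,0,20, 0,0,-2,0,0,0,20]';python3 -m pendant '[0,0,-2,0,0,0,20, 0,0,0,0,0,0,20]'; python3 -c "
from h import *
st([623.5,277.5,37])
snap('scene','d2.png',370,490,130,280,4)"
```

```text
t: 10.1
eef_pos: [0.6247, 0.2783, 0.0397]
tool_rot: [-0.003, 0.754, -0.657, 0.001]
ft_force: [-0.2, -0.0, -2.1]
finger_gap: 0.355
t: 10.3
eef_pos: [0.6247, 0.2783, 0.0374]
tool_rot: [-0.003, 0.754, -0.657, 0.001]
ft_force: [0.5, -0.1, -2.3]
finger_gap: 0.354
pos [624.73 278.3   37.45] turn [-0.18  0.31  0.03] F [ 0.49 -0.05 -2.29] gap 33.699129326082875
delta [-1.23 -0.8  -0.45]
```

View pics/d2.png

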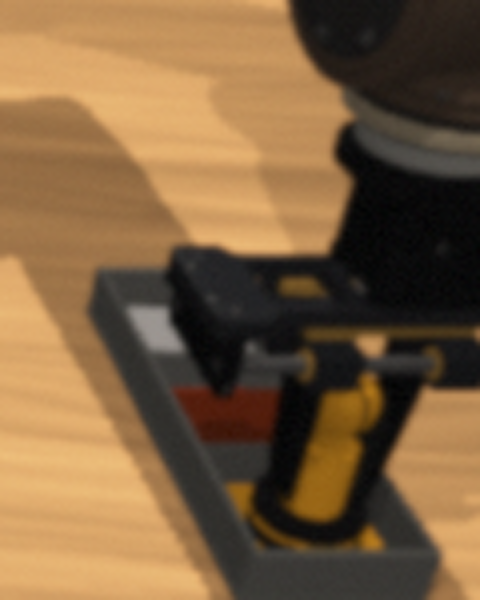

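```bash
python3 -m pendant '[0,0,-1.5,0,0,0,20, 0,0,-0.5,0,0,0,20]';python3 -m pendant '[0,0,-1.5,0,0,0,20]'
```

```text
t: 10.55
eef_pos: [0.6257, 0.2787, 0.037]
tool_rot: [-0.004, 0.754, -0.657, 0.002]
ft_force: [-2.1, -0.9, 2.6]
finger_gap: 0.353
t: 10.65
eef_pos: [0.6263, 0.279, 0.0368]
tool_rot: [-0.005, 0.754, -0.657, 0.002]
ft_force: [-4.1, -0.7, 16.3]
finger_gap: 0.353
```

It made contact with the pad at 37 mm as predicted. Releasing and rising.

```bash
python3 -m pendant '[0,0,0.5,0,0,0,52, 0,0,0,0,0,0,52, 0,0,0,0,0,0,52]';python3 -m pendant '[0,0,20,0,0,0,55, 0,0,40,0,0,0,60, 0,0,45,0,0,0,60, 0,0,40,0,0,0,60]'; python3 -c "
from h import *
st([607.5,-312.5,190])
snap('scene','d3.png',370,490,130,280,4)"
```

```text
t: 10.95
eef_pos: [0.6267, 0.2792, 0.0381]
tool_rot: [-0.006, 0.754, -0.657, 0.003]
ft_force: [-0.5, 0.0, -0.3]
finger_gap: 0.524
t: 11.35
eef_pos: [0.6232, 0.2778, 0.18]
tool_rot: [0.0, 0.754, -0.657, -0.001]
ft_force: [-0.5, -0.5, -0.1]
finger_gap: 0.629
pos [623.22 277.78 179.95] turn [-0.06 -0.07  0.04] F [-0.49 -0.53 -0.07] gap 59.85388261420926
delta [ -15.72 -590.28   10.05]
```

View pics/d3.png

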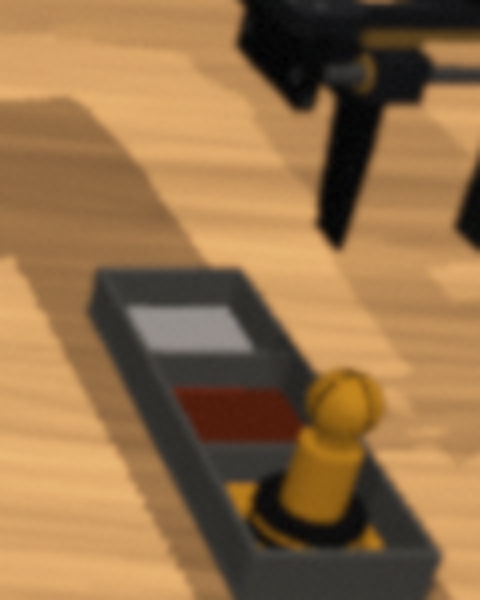

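The gold trophy stands upright on the gold pad at scene (446,255). Next is the silver ball trophy at (607.5,-312.5); it's the light grey one, and the turquoise ones are not it.

```bash
python3 -m pendant '[0,-20,3,0,0,0,60, 0,-42,3,0,0,0,60, 0,-45,3,0,0,0,60, 0,-45,3,0,0,0,60, 0,-45,3,0,0,0,60, 0,-45,3,0,0,0,60, 0,-45,3,0,0,0,60, 0,-45,3,0,0,0,60, 0,-45,3,0,0,0,60, 0,-45,3,0,0,0,60, 0,-45,3,0,0,0,60, 0,-45,3,0,0,0,60, 0,-45,3,0,0,0,60, 0,-20,0,0,0,0,60, 0,0,0,0,0,0,60]'; python3 -c "
from h import *
st([607.5,-312.5,150],90)"
```

```text
t: 12.9
eef_pos: [0.6136, -0.3298, 0.22]
tool_rot: [-0.003, 0.753, -0.658, -0.002]
ft_force: [-0.5, 0.8, -0.5]
finger_gap: 0.63
pos [ 613.64 -329.76  220.04] turn [-0.4   0.01 -7.76] F [-0.47  0.82 -0.49] gap 59.95410480109936
delta [ -6.14  17.26 -70.04]
```

```bash
python3 -m pendant '[-6,17,-30,0,0,0,65, 0,0,-35,0,0,0,65, 0,0,0,0,0,0,65]'; python3 -c "
from h import *
st([607.5,-312.5,150])
snap('scene','e1.png',90,230,110,290,3.3)"
```

```text
t: 13.2
eef_pos: [0.6061, -0.3108, 0.1525]
tool_rot: [-0.003, 0.753, -0.658, -0.003]
ft_force: [-1.3, -0.0, -0.5]
finger_gap: 0.681
pos [ 606.08 -310.81  152.52] turn [-0.47 -0.06  0.2 ] F [-1.27 -0.03 -0.46] gap 64.71684070463375
delta [ 1.42 -1.69 -2.52]
```

View pics/e1.png

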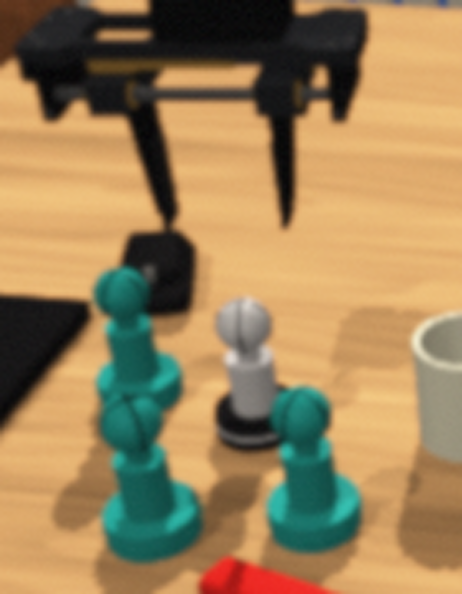

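The end blocks of the gripper could brush the turquoise ball at about (584,-401). I'll turn the jaws 22° to a clear direction before going down.

```bash
python3 -m pendant '[1.4,-1.7,0,0,0,7.4,65, 0,0,0,0,0,7.4,65, 0,0,0,0,0,7.4,65, 0,0,0,0,0,0,65]'; python3 -c "
from h import *
st([607.5,-312.5,130],120);print(r.observe()['q'])"
```

```text
t: 13.65
eef_pos: [0.6111, -0.3111, 0.1624]
tool_rot: [-0.003, 0.87, -0.493, 0.001]
ft_force: [1.1, 0.4, 1.2]
finger_gap: 0.687
pos [ 611.07 -311.14  162.43] turn [-0.23  0.27 -0.87] F [1.08 0.35 1.19] gap 65.34356910460393
delta [ -3.57  -1.36 -32.43]
[-0.57  0.62  1.45  0.01  1.07  0.46]
```

```bash
python3 -m pendant '[-3.6,-1.4,-30,0,0,0,65, 0,0,0,0,0,0,65]'; python3 -c "
from h import *
st([607.5,-312.5,110],120)
snap('scene','e2.png',90,230,110,290,3.3)"
```

```text
t: 13.85
eef_pos: [0.6088, -0.3122, 0.1355]
tool_rot: [-0.003, 0.868, -0.496, 0.003]
ft_force: [0.8, -0.3, -0.7]
finger_gap: 0.68
pos [ 608.79 -312.24  135.54] turn [-0.09  0.5  -0.52] F [ 0.79 -0.29 -0.72] gap 64.64590774001601
delta [ -1.29  -0.26 -25.54]
```

View pics/e2.png

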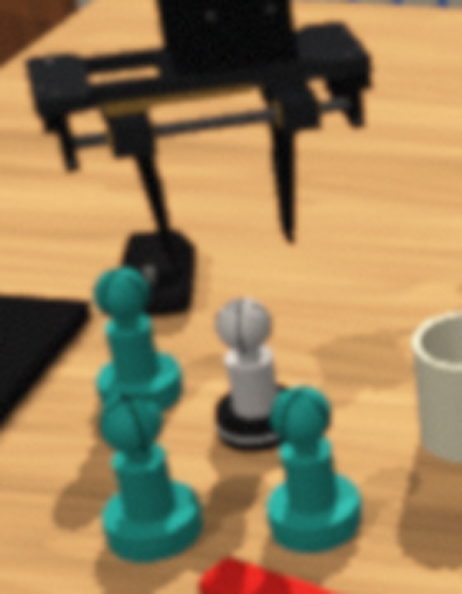

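```bash
python3 -m pendant '[-1,0,-25,0,0.4,0,65, 0,0,-25,0,0,0,65, 0,0,0,0,0,0,65]'; python3 -c "
from h import *
st([607.5,-312.5,28],120)
snap('scene','e3.png',90,230,110,290,3.3)"
```

```text
t: 14.2
eef_pos: [0.6122, -0.3137, 0.0941]
tool_rot: [-0.001, 0.867, -0.499, 0.007]
ft_force: [0.6, -0.5, -0.2]
finger_gap: 0.685
pos [ 612.18 -313.69   94.12] turn [ 0.29  0.71 -0.19] F [ 0.59 -0.53 -0.16] gap 65.14471853104259
delta [ -4.68   1.19 -66.12]
```

View pics/e3.png

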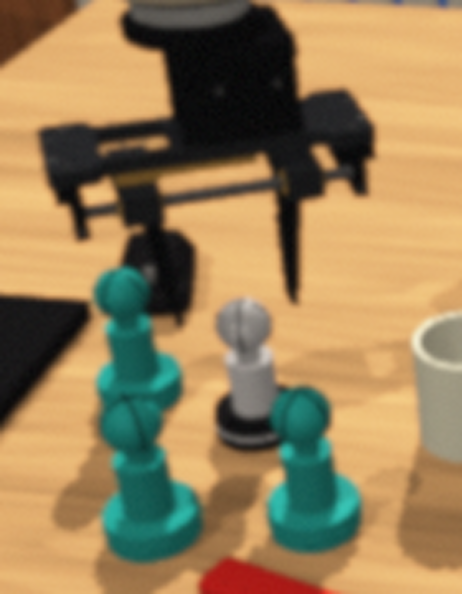

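```bash
python3 -m pendant '[-4.7,1.2,-30,0.3,0.7,0,65, 0,0,-20,0,0,0,65, 0,0,0,0,0,0,65]'; python3 -c "
from h import *
st([607.5,-312.5,28],120)"
```

```text
t: 14.55
eef_pos: [0.6116, -0.3146, 0.0529]
tool_rot: [0.0, 0.866, -0.5, 0.006]
ft_force: [-0.9, 0.2, -0.3]
finger_gap: 0.683
pos [ 611.64 -314.57   52.92] turn [ 0.36  0.6  -0.05] F [-0.91  0.2  -0.26] gap 64.99079146593924
delta [ -4.14   2.07 -24.92]
```

```bash
python3 -m pendant '[-5,2,-15,0.3,0.6,0,65, -1,0.5,-10,0,0,0,65, 0,0,0,0,0,0,65]'; python3 -c "
from h import *
st([607.5,-312.5,28],120)
snap('scene','e4.png',120,210,150,260,5)"
```

```text
t: 14.85
eef_pos: [0.6072, -0.3129, 0.0312]
tool_rot: [0.001, 0.866, -0.5, 0.003]
ft_force: [0.2, -0.3, 0.2]
finger_gap: 0.683
pos [ 607.16 -312.92   31.17] turn [0.21 0.23 0.01] F [ 0.16 -0.31  0.2 ] gap 64.97354765051651
delta [ 0.34  0.42 -3.17]
```

View pics/e4.png

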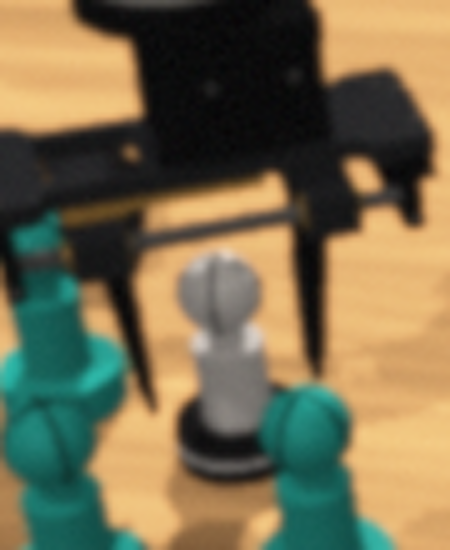

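The silver ball trophy at crop (222,290) is between the open fingers and the turquoise pieces are untouched (force 0). Gripping.

```bash
python3 -m pendant '[0,0,-3,0,0,0,55, 0,0,0,0,0,0,20, 0,0,0,0,0,0,20, 0,0,0,0,0,0,20, 0,0,0,0,0,0,20, 0,0,0,0,0,0,20]' 40; python3 -c "
from h import *
st([607.5,-312.5,28],120)"
```

```text
t: 15.5
eef_pos: [0.6081, -0.3135, 0.0302]
tool_rot: [0.001, 0.866, -0.5, 0.004]
ft_force: [0.7, -0.4, -1.1]
finger_gap: 0.352
pos [ 608.12 -313.48   30.21] turn [0.3  0.37 0.01] F [ 0.7  -0.44 -1.12] gap 33.4775467652403
delta [-0.62  0.98 -2.21]
```

```bash
python3 -m pendant '[0,0,15,0,0,0,20, 0,0,25,0,0,0,20, 0,0,40,0,0,0,20, 0,0,45,0,0,0,20, 0,0,45,0,0,0,20, 0,0,0,0,0,0,20]'; python3 -c "
from h import *
st([447,253,190],97.9)
snap('scene','e5.png',90,230,70,260,3)"
```

```text
t: 16.1
eef_pos: [0.6058, -0.3121, 0.2091]
tool_rot: [0.001, 0.866, -0.5, 0.002]
ft_force: [0.3, -0.2, -2.3]
finger_gap: 0.353
pos [ 605.85 -312.06  209.09] turn [  0.21   0.14 -22.08] F [ 0.31 -0.23 -2.28] gap 33.55291545776435
delta [-158.85  565.06  -19.09]
```

View pics/e5.png

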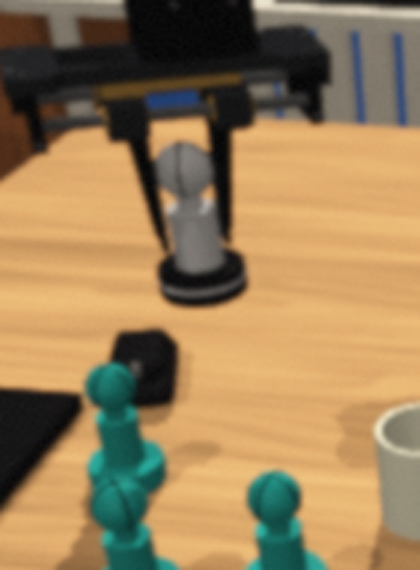

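The silver trophy is held upright and the turquoise pieces haven't moved. Carrying it to the silver pad.

```bash
python3 -m pendant '[-6,20,0,0,0,-1.6,20, -11,39,2,0,0,-1.6,20, -11,39,2,0,0,-1.6,20, -11,39,2,0,0,-1.6,20, -11,39,2,0,0,-1.6,20, -11,39,2,0,0,-1.6,20, -11,39,2,0,0,-1.6,20, -11,39,2,0,0,-1.6,20, -11,39,2,0,0,-1.6,20, -11,39,2,0,0,-1.6,20, -11,39,2,0,0,-1.6,20, -11,39,2,0,0,-1.6,20, -11,39,2,0,0,-1.6,20, -11,39,2,0,0,-1.6,20, -6,20,0,0,0,0,20, 0,0,0,0,0,0,20]'; python3 -c "
from h import *
st([447,253,90],97.9)"
```

```text
t: 17.75
eef_pos: [0.428, 0.2549, 0.2167]
tool_rot: [0.008, 0.745, -0.666, -0.013]
ft_force: [0.6, 0.0, -2.8]
finger_gap: 0.351
pos [428.02 254.93 216.74] turn [-0.34 -1.71  1.49] F [ 0.58  0.01 -2.82] gap 33.42014627131588
delta [  18.98   -1.93 -126.74]
```

```bash
python3 -m pendant '[10,-1,-10,0,-1.7,1.5,20, 9,-1,-40,0,0,0,20, 0,0,-40,0,0,0,20, 0,0,-30,0,0,0,20, 0,0,0,0,0,0,20]'; python3 -c "
from h import *
st([447,253,39.2],97.9)"
```

```text
t: 18.25
eef_pos: [0.4457, 0.2501, 0.0911]
tool_rot: [-0.001, 0.755, -0.655, -0.002]
ft_force: [0.1, 0.3, -2.8]
finger_gap: 0.351
pos [445.65 250.11  91.1 ] turn [-0.22 -0.13 -0.19] F [ 0.06  0.26 -2.79] gap 33.3828283928789
delta [  1.35   2.89 -51.9 ]
```

```bash
python3 -m pendant '[1.3,2.9,-18,0,0,0,20, 0,0,-10,0,0,0,20, 0,0,0,0,0,0,20]'; python3 -c "
from h import *
st([447,253,39.2],97.9)
snap('scene','f1.png',360,480,130,280,4)"
```

```text
t: 18.55
eef_pos: [0.4476, 0.2517, 0.0638]
tool_rot: [-0.0, 0.755, -0.656, -0.002]
ft_force: [0.1, -0.5, -1.9]
finger_gap: 0.355
pos [447.61 251.65  63.82] turn [-0.19 -0.18 -0.12] F [ 0.1  -0.53 -1.88] gap 33.78590051660349
delta [ -0.61   1.35 -24.62]
```

View pics/f1.png

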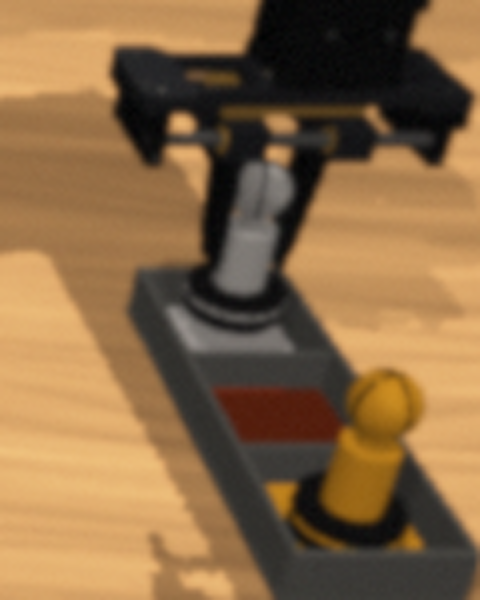

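The silver trophy is centred over the silver pad at scene (419,205). I'll keep lowering it.

```bash
python3 -m pendant '[-0.5,1.3,-14,0,0,0,20, 0,0,-5,0,0,0,20, 0,0,0,0,0,0,20]';python3 -m pendant '[0,0,-2,0,0,0,20, 0,0,-2,0,0,0,20]';python3 -m pendant '[0,0,-2,0,0,0,20]'
```

```text
t: 18.9
eef_pos: [0.4489, 0.2533, 0.0485]
tool_rot: [-0.003, 0.755, -0.656, -0.001]
ft_force: [-0.3, -0.4, -2.6]
finger_gap: 0.352
t: 19.1
eef_pos: [0.4496, 0.2535, 0.046]
tool_rot: [-0.004, 0.755, -0.656, -0.0]
ft_force: [0.2, 0.4, -2.4]
finger_gap: 0.353
t: 19.2
eef_pos: [0.4498, 0.2535, 0.0443]
tool_rot: [-0.004, 0.755, -0.656, -0.0]
ft_force: [-0.1, 0.2, -2.9]
finger_gap: 0.352
```

```bash
python3 -m pendant '[-1,0,-2.5,0,0.4,0,20, -0.5,0,-1.5,0,0,0,20]';python3 -m pendant '[0,0,-2,0,0,0,20]';python3 -m pendant '[0,0,-2,0,0,0,20]'
```

```text
t: 19.4
eef_pos: [0.4483, 0.2536, 0.0402]
tool_rot: [-0.002, 0.755, -0.656, -0.003]
ft_force: [-0.3, -0.4, -3.1]
finger_gap: 0.353
t: 19.5
eef_pos: [0.449, 0.2541, 0.0391]
tool_rot: [-0.003, 0.755, -0.656, -0.003]
ft_force: [-5.2, 5.4, 28.1]
finger_gap: 0.354
t: 19.6
eef_pos: [0.4497, 0.2549, 0.0389]
tool_rot: [-0.004, 0.755, -0.656, -0.002]
ft_force: [-10.4, 2.4, 40.5]
finger_gap: 0.352
```

```bash
python3 -m pendant '[0,0,1,0,0,0,52, 0,0,0,0,0,0,52, 0,0,0,0,0,0,52]';python3 -m pendant '[0,0,20,0,0,0,55, 0,0,40,0,0,0,60, 0,0,45,0,0,0,60, 0,0,40,0,0,0,60, 0,0,0,0,0,0,60]'; python3 -c "
from h import *
st([633,-10,190])
snap('scene','f2.png',270,480,130,280,3)"
```

```text
t: 19.9
eef_pos: [0.4503, 0.2555, 0.0409]
tool_rot: [-0.005, 0.755, -0.656, -0.002]
ft_force: [-0.5, -0.0, -0.7]
finger_gap: 0.528
t: 20.4
eef_pos: [0.449, 0.2545, 0.189]
tool_rot: [-0.003, 0.755, -0.656, -0.003]
ft_force: [0.2, 0.2, 1.1]
finger_gap: 0.63
pos [449.01 254.48 188.97] turn [-0.46 -0.02 -0.11] F [0.17 0.18 1.05] gap 59.900425802054166
delta [ 183.99 -264.48    1.03]
```

View pics/f2.png

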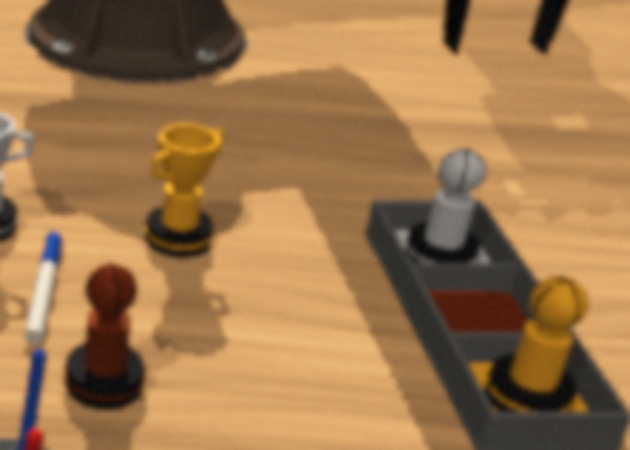

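Silver and gold both stand upright on their own pads, at scene (417,207) and (450,255). Bronze next; it's the only dark reddish one, at scene (306,240).

```bash
python3 -m pendant '[12,-16,0,0,0,0,65, 23,-33,0,0,0,0,65, 23,-33,0,0,0,0,65, 23,-33,0,0,0,0,65, 23,-33,0,0,0,0,65, 23,-33,0,0,0,0,65, 23,-33,0,0,0,0,65, 23,-33,0,0,0,0,65, 12,-16,0,0,0,0,65, 0,0,0,0,0,0,65]'; python3 -c "
from h import *
st([633,-10,135])"
```

```text
t: 21.45
eef_pos: [0.6335, -0.0212, 0.1697]
tool_rot: [0.005, 0.755, -0.655, -0.011]
ft_force: [-0.0, 0.2, 0.4]
finger_gap: 0.681
pos [633.5  -21.21 169.66] turn [-0.39 -1.39 -0.22] F [-0.01  0.2   0.43] gap 64.77082012098224
delta [ -0.5   11.21 -34.66]
```

```bash
python3 -m pendant '[0,11,-20,-0.4,-1.4,0,65, 0,0,-15,0,0,0,65, 0,0,0,0,0,0,65]'; python3 -c "
from h import *
st([633,-10,28])
snap('scene','g1.png',230,380,120,280,3.5)"
```

```text
t: 21.75
eef_pos: [0.631, -0.0091, 0.1293]
tool_rot: [0.001, 0.755, -0.656, -0.002]
ft_force: [-0.4, 0.3, 1.2]
finger_gap: 0.682
pos [631.    -9.09 129.25] turn [-0.03 -0.29 -0.13] F [-0.45  0.3   1.16] gap 64.87023636061156
delta [   2.     -0.91 -101.25]
```

View pics/g1.png

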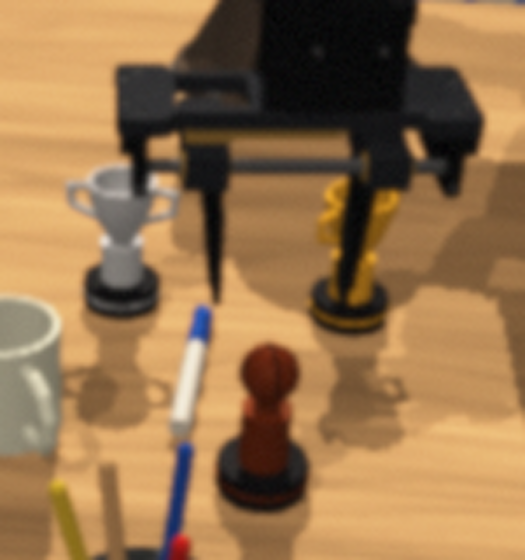

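```bash
python3 -m pendant '[1,-1,-25,0,0,0,65, 0,0,-25,0,0,0,65, 0,0,-20,0,0,0,65, 0,0,0,0,0,0,65]'; python3 -c "
from h import *
st([633,-10,28])"
```

```text
t: 22.2
eef_pos: [0.6322, -0.0079, 0.0604]
tool_rot: [0.0, 0.756, -0.655, -0.001]
ft_force: [-0.4, -0.2, 0.4]
finger_gap: 0.685
pos [632.23  -7.89  60.44] turn [-0.03 -0.11 -0.26] F [-0.43 -0.16  0.4 ] gap 65.11268533346913
delta [  0.77  -2.11 -32.44]
```

```bash
python3 -m pendant '[1,-2,-15,0,0,0,65, 0,0,-15,0,0,0,65, 0,0,0,0,0,0,65]'; python3 -c "
from h import *
st([633,-10,28])
snap('scene','g2.png',260,350,170,280,5)"
```

```text
t: 22.5
eef_pos: [0.6342, -0.0095, 0.0307]
tool_rot: [-0.0, 0.756, -0.655, 0.0]
ft_force: [0.9, -0.1, -0.1]
finger_gap: 0.684
pos [634.16  -9.54  30.67] turn [-0.01  0.05 -0.3 ] F [ 0.91 -0.11 -0.12] gap 65.01532959515663
delta [-1.16 -0.46 -2.67]
```

View pics/g2.png

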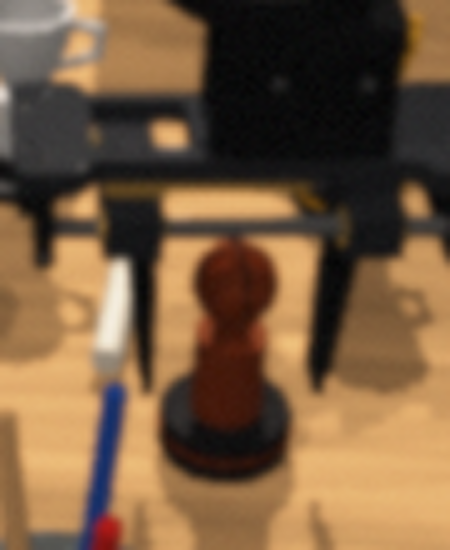

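The bronze trophy is centred between the tips, at crop (148,385) and (318,385). Gripping and lifting.

```bash
python3 -m pendant '[-1,0,-2.5,0,0,0,55, 0,0,0,0,0,0,20, 0,0,0,0,0,0,20, 0,0,0,0,0,0,20, 0,0,0,0,0,0,20, 0,0,0,0,0,0,20]' 40;python3 -m pendant '[0,0,15,0,0,0,20, 0,0,25,0,0,0,20, 0,0,40,0,0,0,20, 0,0,45,0,0,0,20, 0,0,45,0,0,0,20, 0,0,0,0,0,0,20]'; python3 -c "
from h import *
st([535.3,265,190])
snap('scene','g3.png',230,380,90,270,3)"
```

```text
t: 23.15
eef_pos: [0.6344, -0.0097, 0.0309]
tool_rot: [-0.001, 0.756, -0.655, 0.002]
ft_force: [0.1, -0.2, -1.7]
finger_gap: 0.356
t: 23.75
eef_pos: [0.6322, -0.0095, 0.2109]
tool_rot: [-0.001, 0.756, -0.655, 0.001]
ft_force: [-0.9, -0.1, -1.3]
finger_gap: 0.355
pos [632.21  -9.45 210.9 ] turn [-0.    0.16 -0.29] F [-0.89 -0.14 -1.31] gap 33.74301378911799
delta [-96.91 274.45 -20.9 ]
```

View pics/g3.png

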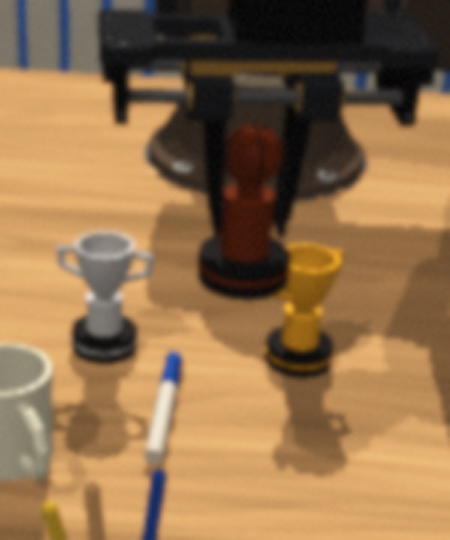

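```bash
python3 -m pendant '[-6,17,0,0,0,0,20, -12,34,2,0,0,0,20, -12,34,2,0,0,0,20, -12,34,2,0,0,0,20, -12,34,2,0,0,0,20, -12,34,2,0,0,0,20, -12,34,2,0,0,0,20, -12,34,2,0,0,0,20, -6,17,0,0,0,0,20, 0,0,0,0,0,0,20]'; python3 -c "
from h import *
st([535.3,265,90])"
```

```text
t: 24.8
eef_pos: [0.5191, 0.2764, 0.2105]
tool_rot: [0.009, 0.755, -0.655, -0.008]
ft_force: [1.0, -0.9, -2.2]
finger_gap: 0.354
pos [519.1  276.37 210.47] turn [ 0.16 -1.37 -0.24] F [ 1.02 -0.86 -2.22] gap 33.70623547552487
delta [  16.2   -11.37 -120.47]
```

```bash
python3 -m pendant '[9,-6,-10,0,-1.3,0,20, 7,-5,-30,0,0,0,20, 0,0,-35,0,0,0,20, 0,0,0,0,0,0,20]'; python3 -c "
from h import *
st([535.3,265,90])"
```

```text
t: 25.2
eef_pos: [0.5326, 0.2646, 0.1308]
tool_rot: [0.003, 0.756, -0.654, -0.0]
ft_force: [-0.0, -0.4, -2.2]
finger_gap: 0.354
pos [532.61 264.59 130.76] turn [ 0.28 -0.28 -0.38] F [-0.04 -0.37 -2.21] gap 33.69136711048274
delta [  2.69   0.41 -40.76]
```

```bash
python3 -m pendant '[2.5,0,-25,0.2,-0.2,0,20, 0,0,-20,0,0,0,20, 0,0,-15,0,0,0,20, 0,0,0,0,0,0,20]'; python3 -c "
from h import *
st([535.3,265,40])
snap('scene','h1.png',360,480,130,280,4)"
```

```text
t: 25.6
eef_pos: [0.5357, 0.2634, 0.0716]
tool_rot: [0.001, 0.756, -0.655, -0.0]
ft_force: [-0.5, 0.5, -2.3]
finger_gap: 0.352
pos [535.67 263.38  71.64] turn [ 0.1  -0.12 -0.3 ] F [-0.48  0.53 -2.28] gap 33.50916199353411
delta [ -0.37   1.62 -31.64]
```

View pics/h1.png

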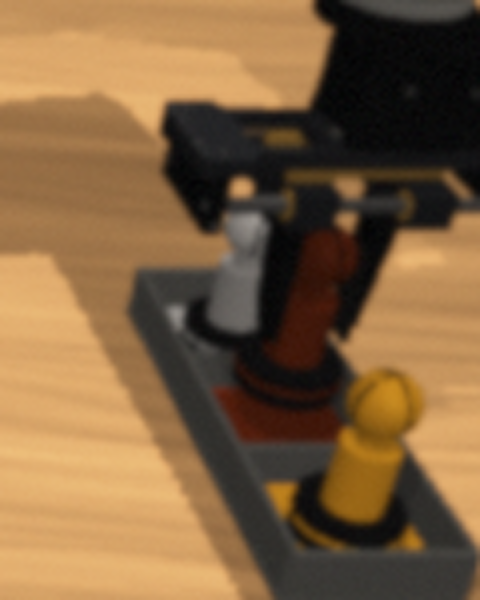

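The bronze trophy is over the bronze pad at scene (432,230), and its neighbours are undisturbed. I'll lower it in small steps.

```bash
python3 -m pendant '[-0.5,1.5,-15,0,0,0,20, 0,0,-9,0,0,0,20, 0,0,0,0,0,0,20]';python3 -m pendant '[0,0,-2,0,0,0,20, 0,0,-2,0,0,0,20]';python3 -m pendant '[0,0,-2,0,0,0,20]'
```

```text
t: 25.95
eef_pos: [0.5369, 0.2655, 0.05]
tool_rot: [-0.001, 0.756, -0.655, 0.001]
ft_force: [-0.9, -0.0, -1.0]
finger_gap: 0.351
t: 26.15
eef_pos: [0.5372, 0.2656, 0.0463]
tool_rot: [-0.001, 0.756, -0.655, 0.001]
ft_force: [0.1, 0.3, -2.4]
finger_gap: 0.353
t: 26.25
eef_pos: [0.5373, 0.2657, 0.0444]
tool_rot: [-0.002, 0.756, -0.655, 0.001]
ft_force: [0.0, -0.7, -3.0]
finger_gap: 0.348
```

```bash
python3 -m pendant '[-1,0,-2.5,0,0,0,20]';python3 -m pendant '[0,0,-1.5,0,0,0,20]';python3 -m pendant '[0,0,-1,0,0,0,20]'
```

```text
t: 26.35
eef_pos: [0.5365, 0.2658, 0.042]
tool_rot: [-0.002, 0.756, -0.655, 0.002]
ft_force: [-0.5, 0.5, -2.2]
finger_gap: 0.354
t: 26.45
eef_pos: [0.5363, 0.2658, 0.0403]
tool_rot: [-0.002, 0.756, -0.655, 0.002]
ft_force: [0.1, 0.8, -1.6]
finger_gap: 0.357
t: 26.55
eef_pos: [0.5366, 0.2658, 0.0397]
tool_rot: [-0.002, 0.756, -0.655, 0.002]
ft_force: [-2.5, -3.2, 12.3]
finger_gap: 0.352
```

Contact at 12 N. Release, rise, then move aside for the final look.

```bash
python3 -m pendant '[0,0,0.5,0,0,0,52, 0,0,0,0,0,0,52, 0,0,0,0,0,0,52]';python3 -m pendant '[0,0,20,0,0,0,52, 0,0,40,0,0,0,55, 0,0,45,0,0,0,60, 0,0,40,0,0,0,60, 0,-30,30,0,0,0,60, 0,-40,0,0,0,0,60, 0,-40,0,0,0,0,60, 0,-40,0,0,0,0,60, 0,-40,0,0,0,0,60, 0,0,0,0,0,0,60]'; python3 -c "
from h import *
st()
for n in('scene','top'):cv2.imwrite('pics/z_%s.png'%n,cv2.cvtColor(r.capture(n),4))
snap('scene','z1.png',360,480,150,280,4)"
```

```text
t: 26.85
eef_pos: [0.5371, 0.2659, 0.0408]
tool_rot: [-0.003, 0.756, -0.655, 0.002]
ft_force: [1.2, 0.9, -0.2]
finger_gap: 0.525
t: 27.85
eef_pos: [0.535, 0.0701, 0.2236]
tool_rot: [-0.003, 0.757, -0.653, 0.004]
ft_force: [0.1, 1.1, -0.3]
finger_gap: 0.634
pos [534.96  70.12 223.65] turn [-0.01  0.55 -0.53] F [ 0.13  1.05 -0.34] gap 60.32999206131728
```

View pics/z_scene.png

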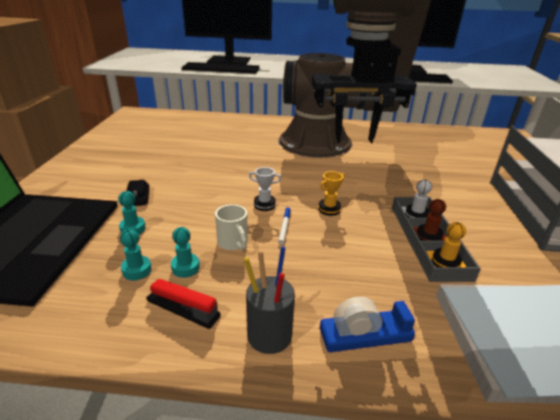

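View pics/z_top.png

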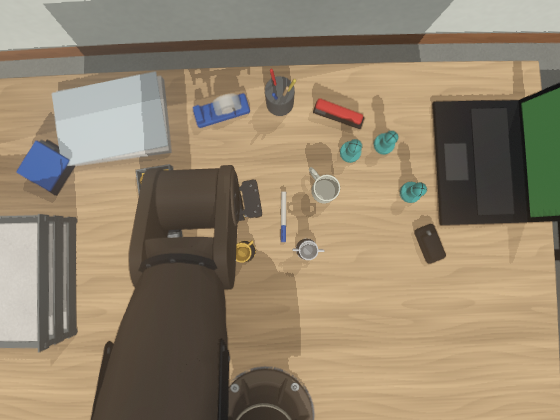

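View pics/z1.png

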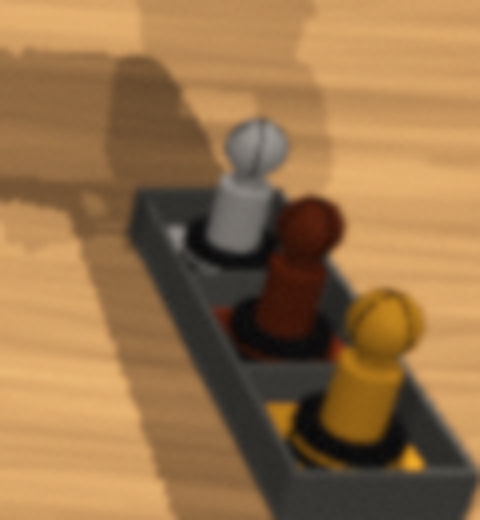

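All three trophies are standing on their own pads, and the cups, mug and turquoise pieces are where they were. The arm blocks the tray in the top view, so I'll swing it clear for one more check.

```bash
python3 -m pendant '[0,-40,5,0,0,0,60, 0,-45,3,0,0,0,60, 0,-45,3,0,0,0,60, 0,-45,3,0,0,0,60, 0,-45,3,0,0,0,60, 0,-45,3,0,0,0,60, 0,0,0,0,0,0,60, 0,0,0,0,0,0,60]'; python3 -c "
from h import *
st();snap('top','z2.png',120,320,150,285,4)
for P in ((624,278,91.5),(536,265.5,91.5),(449.5,254.5,91.5)):print((np.array(proj('top',P))-[120,150])*4)"
```

```text
t: 28.8
eef_pos: [0.5371, -0.1896, 0.2433]
tool_rot: [-0.004, 0.763, -0.646, 0.003]
ft_force: [-0.2, 0.8, -0.1]
finger_gap: 0.631
pos [ 537.11 -189.63  243.27] turn [-0.15  0.54 -1.64] F [-0.18  0.85 -0.09] gap 60.00201622050084
[111.82 120.81]
[131.96 259.8 ]
[150.4  398.23]
```

View pics/z2.png

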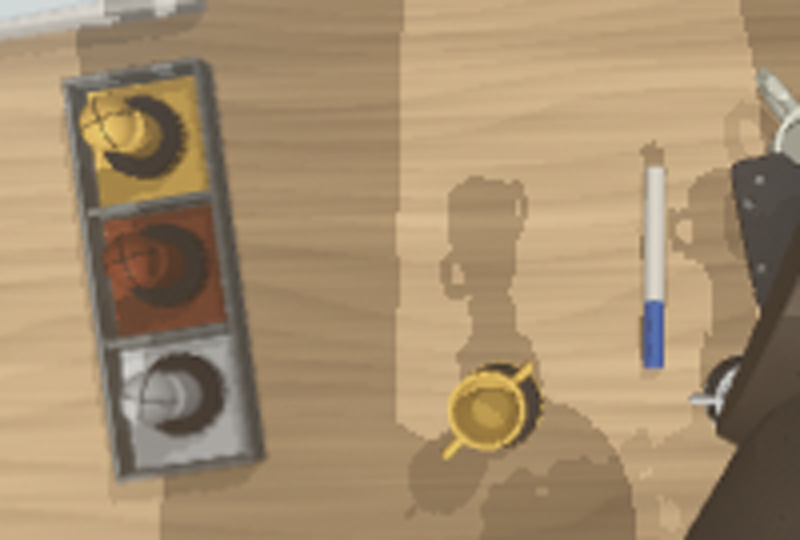

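The top view shows each plinth wholly within its own pad, and the balls at about (110,120), (130,262) and (150,397), where upright trophies should project. Handing in.

```bash
python3 -c "
from station import r
print(r.sign_off())"
```

```text
the job is handed in; nothing more can be done
None
```

The gold, silver and bronze ball-topped trophies each stand upright on the pad of their own colour in the tray. I placed them in that order and handed in at about 28.8 s.

**Last checks:**
- **Trophies:** In both cameras each plinth lies wholly within its own pad. In the top view each ball is within about 1 px of where an upright trophy should show.
- **Everything else:** The cups, mug and turquoise pieces look unmoved. In the very last top view the arm hid part of the silver cup and the mug, but the two full views just before it showed both in place.
- **Robot:** The gripper was open and clear of everything.

**What disagreed:**
- **Fingertip height:** In the pictures the fingertips sat about 25 mm higher than the reported TCP and the given tool size imply. My first grasp therefore took the gold trophy by its ball. I set it back down upright and regripped it on the column, and used the corrected height from then on.
- **Gripper opening:** It read about 33.5 mm when closed on the 30 mm columns, and I did not find out why.
- **Force:** Setting the silver trophy down briefly gave about 40 N at the wrist, through the gripped trophy; the wrist limit is 120 N.

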